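# Get the boxed-in moisture tin onto the balance

### The arm

A 7-joint arm with a two-finger parallel gripper is mounted at the origin on the work surface. World frame = base frame: x ahead of the robot, y to its left, z up, the work surface at z = 0. Lengths are in m, angles in degrees, forces in N, time in s.
With the tool pointing down it reaches from about 0.4 to 0.925 m from the base axis. Payload 5.6 kg.
Tool frame: the origin (TCP) lies on the centre line of the jaws, within the pads' length; the fingertips stand arm.tip_reach ahead of it and the grasp point (between the pads) lies 6 mm ahead of it (arm.tip_reach is the distance from the TCP to the fingertips, in m); z points along the fingers, y is the line along which they close (so a half turn about z gives the same grasp; the last joint's range is limited). The gripper opens to 85 mm and grips with 20 to 120 N. Pads are 22 mm wide; open, the fingers measure 114 mm over their backs; the gripper's body (76 mm by 85 mm) begins 54 mm behind the grasp point. The pads swing forward as they close: fully open they stand 13 mm farther back than shut.
Start: joints at [-75.459, 26.786, -0.665, 91.828, 0.344, 61.387, -3.226], TCP at [0.19, 0.622, 0.256] pointing down, gripper open.
Joint ranges: [-144.91, 144.91], [-17.63, 115.5], [-89.93, 88.59], [15.96, 139.68], [-74.01, 254.01], [8.47, 105.57], [-167.45, 167.45]. Speed limits (degrees/s): [147.25, 147.25, 180, 180, 180, 180, 180].

### API

Orientations are given as a 3x3 rotation matrix whose columns are the frame's x, y, z axes.
In Python, from cell import arm gives the robot as it stands.
- The arm moves only by the tool send_rows, never from a script. Its argument "motion" is text: rows parted by semicolons, each of 7 numbers parted by spaces: the closure in counts, from 0 (fully open) to 255 (shut), then the shift along the world's x, y, z in mm, then the turn, a rotation vector about the world's x, y, z in rad. A call has 1 to 5 rows; each row shifts and turns the commanded pose from where the row before left it; what a row does not reach is not made up. A row lasts 1/10 s, in which the tool goes at most 50 mm and 8.59 degrees, less where a joint would pass 70% of its speed; a pose out of reach is approached as far as the arm can. A call with a gripper value outside its range is refused whole. The fingers move at their own pace and stop on an object; "squeeze" is the grip in N (left out, the last holds). Time passes only in rows, so rows that do not move let the fingers close. It gives the time, the measured TCP pose, the force, the opening and the grip force at its end, in the units of the state.
- arm.read_state(): the state, without advancing time (a new reading comes with each control period).
- arm.get_image(name): name is "scene" or "top"; returns a dict with "image" (420x560x3 uint8, red, green, blue), "mtx" (3x3 intrinsics, pixels), "dist" ([k1, k2, p1, p2, k3] as OpenCV has them; the pictures are not rectified), "world_to_cam" (4x4, takes a point from world to camera coordinates). Camera axes: x right, y down, z forward; pixel columns grow to the right and rows downward; lengths in m; the calibration is good to about 2 mm. A picture is of the moment at which its call begins. There is no depth.
- arm.hand_in(): hands the job in; it is judged then, once.
Trained networks look in the newest picture that a camera, given by its name, has taken for a name from the list of things; names that differ only in an ending like _2 or _b are one class to them, and where a whole thing is asked for, a point or a joint stands for the part that bears it (a point fixed in the world has none). Each returns a list of dicts, best first, with "score" (0 to 1); they miss things now and then, are a little off and sometimes report something else, mostly with a low value. They report only what shows in the picture. A call takes as long as a camera call.
- arm.search_frame(camera, thing): "centre" ([x, y, z] in m, in world coordinates, good to about 4 mm: the middle of the surface that is visible of it).
- arm.cut_out(camera, thing): "region" (420x560 bool, what is visible of it).
- arm.pinpoint(camera, thing): "centre" ([x, y, z] in m, in world coordinates, good to about 4 mm: a listed point, or the origin of a listed thing).
The state is a dict: "time": time; "joints": joint angles; "qd": joint speeds; "tau": joint torques, N m; "eef_pos": TCP position; "eef_rot": TCP orientation; "ft_force": force on the tool from outside, world axes, zero at the start; "moment": the same for the moment, N m; "grip_width": finger opening in m; "grip_force": force on a finger pad.
Only numpy, scipy, OpenCV 4.12 (cv2) and the standard library are available. Lean on these libraries where they do the work, as an engineer would, in place of code of your own. Each camera call takes 0.05 s, during which the arm holds its last target. There are 200 camera calls.

### The job

The aluminium moisture tin at the back of the wooden carrier has to be weighed: first lift all three sample tubes that hem it in over to the steel pan, standing upright inside it, then set the tin in the middle of the balance's round plate. After that put each tube back upright in the carrier on the very mark where it stood at the start. Keep tubes and tin upright, set them down without dropping them, and leave the jar, the tape and the brush alone.

Things in the scene. Friction and masses are not known exactly. Their poses are not given: they have to be found in the camera images.
- tube_red: sample tube with a red top cap: an upright closed cylinder, 108 mm tall, dark grey wall 50 mm in diameter, caps 53 mm in diameter (black bottom cap 18 mm high, top cap 22 mm high, above 86 mm), about 0.37 kg. Origin: centre of its underside; z up along the tube. Stands on one of the three tube marks of the carrier; which one differs from run to run
- tube_yellow: sample tube with a yellow top cap: an upright closed cylinder, 108 mm tall, dark grey wall 50 mm in diameter, caps 53 mm in diameter (black bottom cap 18 mm high, top cap 22 mm high, above 86 mm), about 0.37 kg. Origin: centre of its underside; z up along the tube. Stands on one of the three tube marks of the carrier; which one differs from run to run
- tube_blue: sample tube with a blue top cap: an upright closed cylinder, 108 mm tall, dark grey wall 50 mm in diameter, caps 53 mm in diameter (black bottom cap 18 mm high, top cap 22 mm high, above 86 mm), about 0.37 kg. Origin: centre of its underside; z up along the tube. Stands on one of the three tube marks of the carrier; which one differs from run to run
- tin: moisture tin: a round aluminium can with a lid, 48 mm tall, 50 mm in diameter, lid 52 mm in diameter over the top 14 mm, about 0.09 kg. Origin: centre of its underside. It stands on the back middle mark of the carrier with a gap of only 8 mm to each of the three tubes, so a gripper cannot come down round it before they are gone
- carrier: wooden tube carrier, fixed: 170 mm (own x) by 210 mm (own y), floor 8 mm above its underside, walls 8 mm thick, 22 mm high at the x ends, 44 mm at the y ends. Black round marks at own (x, y) = (30, 0) mm for the tin, (30, 60), (30, -60), (-30, 0) for tubes. Origin: centre of underside; +x away from the robot at yaw 0. Grip the tin along own y; tubes too, by the top cap
- pan: shallow open steel pan, fixed, empty: 260 mm (its x) by 170 mm (its y), rim 20 mm high, walls and floor 3 mm thick. Origin: centre of its underside. The side area for the tubes: three fit in a row along its x, 80 mm apart
- balance: white bench balance with a round steel weighing plate, fixed: plate 128 mm in diameter, rigid, its top 66 mm above the table. Origin: on the table under the middle of the plate; the case (175 mm wide, 52 mm high) reaches 130 mm to its -x, where the display is (57 mm high), and 75 mm to its +x
- jar: bystander: amber glass jar with a white cap, 64 mm in diameter, 85 mm tall; origin at the centre of its underside
- tape: bystander: orange roll of tape lying flat, 90 mm in diameter, 24 mm tall; origin at the centre of its underside
- brush: bystander: flat brush with a blue handle, roughly 190 mm long, lying on the bench beyond the work

How it is judged (in metres and radians):
On the way, in this order (a step that is already met when the one before it is completed fails the run):
1. all three tubes stand upright in the steel pan, released, while the tin is still in the carrier (x of tube_red in the frame of pan between -0.105 and 0.105 m and y of tube_red in the frame of pan between -0.062 and 0.062 m and z of each of tube_red, tube_yellow, tube_blue in the frame of pan below 0.01 m and angle between each of tube_red, tube_yellow, tube_blue's own z axis and vertical below 0.08 rad and contact force between each of tube_red, tube_yellow, tube_blue and the fingers below 0.1 N and x of tube_yellow in the frame of pan between -0.105 and 0.105 m and y of tube_yellow in the frame of pan between -0.062 and 0.062 m and x of tube_blue in the frame of pan between -0.105 and 0.105 m and y of tube_blue in the frame of pan between -0.062 and 0.062 m and distance of tin from where it was at the start of the episode below 0.02 m), for 0.2 s.
2. the tin stands in the middle of the balance's plate, released, while the tubes are still in the pan (horizontal distance between tin and balance below 0.015 m and z of tin in the frame of balance between 0.06 and 0.072 m and angle between each of tin, tube_red, tube_yellow, tube_blue's own z axis and vertical below 0.08 rad and linear speed of tin below 0.02 m/s and angular speed of tin below 0.2 rad/s and contact force between tin and the fingers below 0.1 N and x of tube_red in the frame of pan between -0.105 and 0.105 m and y of tube_red in the frame of pan between -0.062 and 0.062 m and z of each of tube_red, tube_yellow, tube_blue in the frame of pan below 0.01 m and x of tube_yellow in the frame of pan between -0.105 and 0.105 m and y of tube_yellow in the frame of pan between -0.062 and 0.062 m and x of tube_blue in the frame of pan between -0.105 and 0.105 m and y of tube_blue in the frame of pan between -0.062 and 0.062 m), for 0.2 s.
At the end, for the whole second after the job is handed in: the tin stands upright on the balance's plate within 15 mm of its middle, and each tube stands upright in the carrier within 12 mm of the place where it stood at the start; all are released and at rest (horizontal distance between tin and balance below 0.015 m and z of tin in the frame of balance between 0.06 and 0.072 m and angle between each of tin, tube_red, tube_yellow, tube_blue's own z axis and vertical below 0.08 rad and linear speed of each of tin, tube_red, tube_yellow, tube_blue below 0.02 m/s and angular speed of each of tin, tube_red, tube_yellow, tube_blue below 0.2 rad/s and contact force between each of tin, tube_red, tube_yellow, tube_blue and the fingers below 0.1 N and distance of each of tube_red, tube_yellow, tube_blue from where it was at the start of the episode below 0.012 m); the robot touches nothing.
It fails at once if a tube or the tin is tipped by more than about 30 degrees (angle between any of tube_red, tube_yellow, tube_blue, tin's own z axis and vertical above 0.5 rad).
It fails at once if a tube or the tin is dropped from more than about 2 cm, or thrown ((linear speed of tube_red above 0.6 m/s and contact force between tube_red and the fingers below 0.05 N) or (linear speed of tube_yellow above 0.6 m/s and contact force between tube_yellow and the fingers below 0.05 N) or (linear speed of tube_blue above 0.6 m/s and contact force between tube_blue and the fingers below 0.05 N) or (linear speed of tin above 0.6 m/s and contact force between tin and the fingers below 0.05 N)).
It fails at once if the jar, the tape or the brush is pushed more than 2 cm from its place (distance of any of jar, tape, brush from where it was at the start of the episode above 0.02 m).
It also fails if it takes over 144 s, if anything falls off the work surface, if the arm or the gripper's body presses on something with over 40 N, if the wrist force passes 120 N, or if a joint passes its speed limit or range.

## Working session

There is one attempt and no reset: what is moved stays moved. The work goes in short steps, Python scripts to look and compute and a tool call to move; the robot and the scene stay as the last step left them, time stands still between calls to the robot, and variables do not carry over. Pictures are saved under pics/ and viewed, at most 14 in all, crops included, and the job is handed in when it is done.

Besides the shell and the picture viewer there is one more tool, called after ">>>" as name(argument=value, ...) on one line, values as JSON. send_rows: Moves the arm, as the interface text tells. Its arguments: {"type":"object","properties":{"motion":{"type":"string"},"squeeze":{"type":"number"}},"required":["motion"]}

```bash
mkdir -p pics
cat > h.py <<'E'
import numpy as np, cv2
from cell import arm
def save(cam,fn):
    d=arm.get_image(cam); cv2.imwrite('pics/'+fn,d['image'][:,:,::-1]); return d
def proj(d,P):
    T=np.array(d['world_to_cam']); r,_=cv2.Rodrigues(T[:3,:3])
    return cv2.projectPoints(np.array(P,float).reshape(-1,1,3),r,T[:3,3],np.array(d['mtx']),np.array(d['dist']))[0].reshape(-1,2)
def ray(d,uv,z):
    T=np.array(d['world_to_cam']); p=cv2.undistortPoints(np.array(uv,float).reshape(-1,1,2),np.array(d['mtx']),np.array(d['dist'])).reshape(-1,2)
    R=T[:3,:3]; c=-R.T@T[:3,3]; v=np.c_[p,np.ones(len(p))]@R
    return c+v*((z-c[2])/v[:,2])[:,None]
E
python3 - <<'E'
from h import *
np.set_printoptions(precision=4,suppress=True)
s=arm.read_state(); print(s['eef_pos'],s['eef_rot'],s['grip_width'],getattr(arm,'tip_reach',None),s['time'])
for c in('top','scene'):
    d=save(c,c+'0.png'); T=np.array(d['world_to_cam']); print(c,-T[:3,:3].T@T[:3,3])
    for t in 'tube_red tube_yellow tube_blue tin carrier pan balance jar tape brush'.split():
        print(c,t,[(np.round(r['centre'],4),round(r['score'],2)) for r in arm.pinpoint(c,t)[:2]])
E
```

```text
[0.19   0.6211 0.2553] [[-0.9563  0.2925 -0.0004]
 [ 0.2925  0.9563 -0.0018]
 [-0.0001 -0.0018 -1.    ]] 0.08556920570678941 0.025 0.0
top [ 0.5097 -0.0006  1.182 ]
top tube_red [(array([ 0.5368, -0.254 ,  0.0034]), 0.88)]
top tube_yellow [(array([ 0.5099, -0.3741,  0.0076]), 0.79), (array([ 0.7344,  0.2401, -0.0006]), 0.5)]
top tube_blue [(array([ 0.468 , -0.2936,  0.0067]), 0.56), (array([ 0.4894, -0.3098,  0.0017]), 0.43)]
top tin [(array([ 0.5187, -0.3128,  0.0073]), 0.78), (array([ 0.4895, -0.3058, -0.0012]), 0.71)]
top carrier [(array([ 0.4892, -0.3054, -0.002 ]), 0.67)]
top pan [(array([ 0.4887,  0.302 , -0.0006]), 0.94)]
top balance [(array([ 0.5478, -0.0053, -0.0007]), 0.76)]
top jar [(array([ 0.737 ,  0.2401, -0.0001]), 0.89)]
top tape [(array([ 0.7434, -0.1911, -0.0026]), 0.74)]
top brush [(array([ 0.4654, -0.2992,  0.0078]), 0.68), (array([0.7739, 0.0134, 0.0005]), 0.63)]
scene [ 0.9874 -0.3505  0.8303]
scene tube_red [(array([ 0.5351, -0.2604,  0.0123]), 0.73)]
scene tube_yellow [(array([ 0.5005, -0.3704,  0.0094]), 0.67)]
scene tube_blue [(array([ 0.4618, -0.2955,  0.011 ]), 0.86), (array([ 0.4905, -0.3073, -0.    ]), 0.69)]
scene tin [(array([ 0.5193, -0.3167,  0.0051]), 0.59)]
scene carrier []
scene pan [(array([ 0.489 ,  0.2976, -0.0001]), 0.72), (array([ 0.5394, -0.2611,  0.0116]), 0.17)]
scene balance []
scene jar []
scene tape [(array([ 0.7475, -0.1912, -0.0019]), 0.69), (array([ 0.5388, -0.2625,  0.0074]), 0.28)]
scene brush [(array([ 0.7752,  0.0152, -0.0002]), 0.71)]
```

View pics/top0.png

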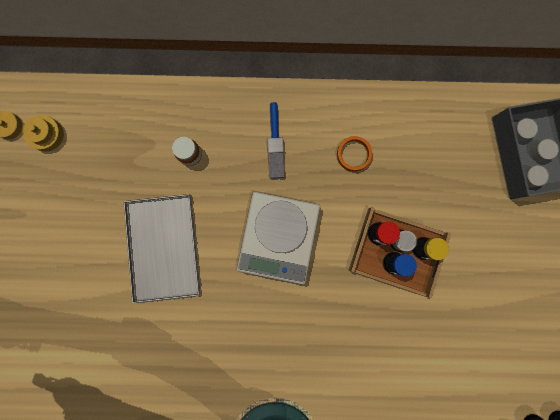

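View pics/scene0.png

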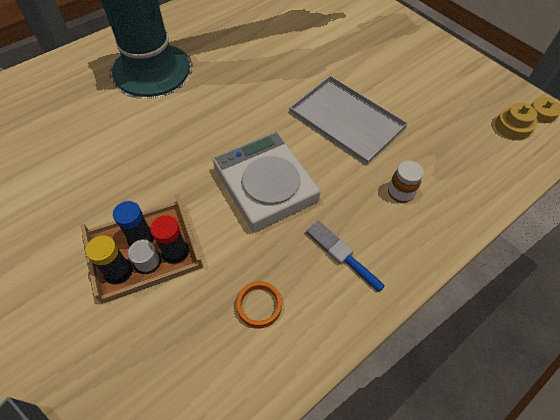

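```bash
cat > m.py <<'E'
from h import *
from scipy.optimize import least_squares
np.set_printoptions(precision=4,suppress=True)
D={c:arm.get_image(c) for c in('top','scene')}
H={c:cv2.cvtColor(D[c]['image'],cv2.COLOR_RGB2HSV).astype(int) for c in D}
def circ(x,y,z,r):
    a=np.linspace(0,2*np.pi,60); return np.c_[x+r*np.cos(a),y+r*np.sin(a),0*a+z]
def cen(cnt):
    m=cv2.moments(cnt); return np.array([m['m10']/m['m00'],m['m01']/m['m00']])
def fit(obs,r,h,p0):  # obs: cam->centroid ; z = top
    def f(p):
        o=[]
        for c in obs:
            q=proj(D[c],np.r_[circ(p[0],p[1],p[2],r),circ(p[0],p[1],p[2]-h,r)] if h else circ(*p,r))
            o+=list(cen(cv2.convexHull(q.astype(np.float32)))-obs[c])
        return o
    s=least_squares(f,p0); return s.x,np.abs(s.fun).max()
def blob(m,guess):
    cs,_=cv2.findContours(m.astype(np.uint8),cv2.RETR_EXTERNAL,cv2.CHAIN_APPROX_NONE)
    cs=[c for c in cs if cv2.contourArea(c)>60]
    return min(cs,key=lambda c:np.linalg.norm(cen(c)-guess))
def cap(col,g):
    obs={}
    for c in D:
        h,s,v=H[c][...,0],H[c][...,1],H[c][...,2]
        m={'red':((h<6)|(h>174))&(s>190)&(v>70),'yellow':(h>20)&(h<32)&(s>190)&(v>90),'blue':(h>100)&(h<125)&(s>150)&(v>60)}[col]
        obs[c]=cen(cv2.convexHull(blob(m,proj(D[c],[[*g,.105]])[0])))
    return fit(obs,.0265,.022,[*g,.11]),obs
E
cat > m1.py <<'E'
from m import *
for col,g in dict(red=(.536,-.257),yellow=(.505,-.372),blue=(.465,-.295)).items(): print(col,*cap(col,g))
for t in('tin','pan','balance'):
    for c in D:
        R=arm.cut_out(c,t)
        if not R: print(t,c,'none');continue
        r=R[0]['region'].astype(np.uint8); cs=max(cv2.findContours(r,0,1)[0],key=cv2.contourArea)
        print(t,c,R[0]['score'],r.sum(),cen(cs),cv2.minAreaRect(cs))
        z={'pan':.02,'tin':.056,'balance':.052}[t]
        q=cv2.boxPoints(cv2.minAreaRect(cs))
        if t!='tin' and c=='top': print(ray(D[c],q,z)[:,:2])
# plate circle: low-saturation
E
python3 - <<'E'
exec(open('m1.py').read())
big=[cv2.resize(D[c]['image'][y:y+100,x:x+140],None,fx=4,fy=4,interpolation=cv2.INTER_CUBIC) for c,x,y in(('top',220,180),('scene',205,125))]
cv2.imwrite('pics/plate.png',np.vstack(big)[:,:,::-1][:, :])
g=cv2.resize(np.vstack(big),(420,600)); cv2.imwrite('pics/plate.png',g[:,:,::-1])
E
```

```text
red (array([ 0.5375, -0.259 ,  0.1167]), np.float64(0.09572182793709771)) {'top': array([388.1419, 232.3124]), 'scene': array([164.6385, 228.9372])}
yellow (array([ 0.5029, -0.3733,  0.1186]), np.float64(0.4944216194540161)) {'top': array([436.9369, 248.5002]), 'scene': array([101.5012, 249.6522])}
blue (array([ 0.4621, -0.2983,  0.1157]), np.float64(0.31299523770132964)) {'top': array([404.7519, 264.7006]), 'scene': array([127.3669, 214.333 ])}
tin top 0.72 337 [405.1672 241.1885] ((405.4559020996094, 241.42645263671875), (19.327518463134766, 21.24492835998535), 32.47119140625)
tin scene 0.87 701 [143.0658 255.2814] ((142.79998779296875, 255.60000610351562), (31.304948806762695, 25.938386917114258), 63.43495178222656)
pan top 0.75 6888 [161.2919 248.1946] ((161.0907440185547, 247.93014526367188), (102.07633972167969, 68.45548248291016), 84.42780303955078)
[[0.6064 0.4052]
 [0.6275 0.2308]
 [0.3694 0.196 ]
 [0.3492 0.3675]]
pan scene 0.98 5198 [347.8651 118.7891] ((346.6826171875, 118.31362915039062), (107.5660400390625, 56.641510009765625), 31.890790939331055)
balance top 0.72 5727 [278.2986 237.1868] ((278.4038391113281, 236.98077392578125), (70.9940414428711, 83.74158477783203), 11.309932708740234)
[[ 0.4346  0.1055]
 [ 0.64    0.0704]
 [ 0.6088 -0.105 ]
 [ 0.4042 -0.0674]]
balance scene 0.89 6374 [266.0567 180.7907] ((267.1000061035156, 178.6999969482422), (86.31221771240234, 84.52336883544922), 63.43495178222656)
```

View pics/plate.png

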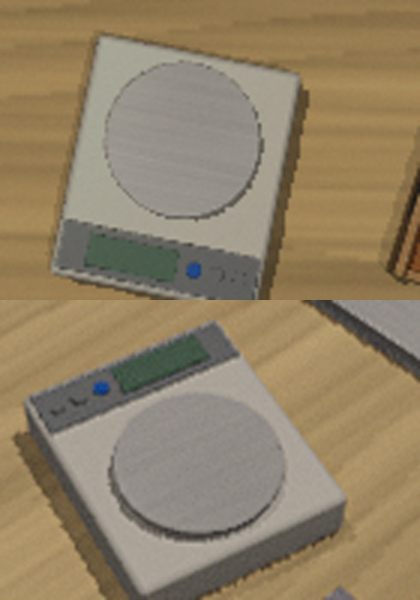

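Top plate centre is at about (281, 226.5) px, and at about (271, 179) px in the scene view. The caps fit the carrier layout at yaw ≈ -17°. The gripper already has that yaw, so it needs no turning.

Run:
```python
from m import *
for t in({'top':np.array([281.,226.5]),'scene':np.array([271.2,179.])},): print('plate',fit(t,.064,0,[.55,0,.066]))
print('plate top z.066',ray(D['top'],[[281,226.5]],.066),ray(D['scene'],[[271.2,179.]],.066))
print('pan scene z.02',ray(D['scene'],[[347.9,118.8]],.012))
```

```text
plate (array([ 0.548 , -0.0039,  0.0639]), np.float64(0.5496382315825485))
plate top z.066 [[ 0.5469 -0.0049  0.066 ]] [[ 0.5516 -0.0054  0.066 ]]
pan scene z.02 [[0.4959 0.297  0.012 ]]
```

>>> send_rows(motion="0 25 -42 0 0 0 0;0 25 -42 0 0 0 0;0 25 -42 0 0 0 0;0 25 -42 0 0 0 0;0 25 -42 0 0 0 0", squeeze=60)

```text
time: 2.1
eef_pos: [0.3159, 0.4098, 0.2565]
eef_rot: [[-0.956, 0.292, 0.0], [0.292, 0.956, 0.0], [-0.0, 0.001, -1.0]]
ft_force: [0.8, 0.5, 1.7]
grip_width: 0.0854
grip_force: 0.0
```

>>> send_rows(motion="0 25 -42 0 0 0 0;0 25 -42 0 0 0 0;0 25 -42 0 0 0 0;0 25 -42 0 0 0 0;0 25 -42 0 0 0 0")

```text
time: 2.6
eef_pos: [0.4409, 0.1999, 0.2567]
eef_rot: [[-0.956, 0.292, 0.001], [0.292, 0.956, 0.001], [-0.001, 0.001, -1.0]]
ft_force: [0.8, 0.3, 0.9]
grip_width: 0.0855
grip_force: 0.0
```

>>> send_rows(motion="0 9.8 -46 0 0 0 0;0 9.8 -46 0 0 0 0;0 9.8 -46 0 0 0 0;0 9.8 -46 0 0 0 0;0 9.8 -46 0 0 0 0")

```text
time: 3.1
eef_pos: [0.4894, -0.0302, 0.2567]
eef_rot: [[-0.956, 0.292, 0.001], [0.292, 0.956, 0.0], [-0.001, 0.001, -1.0]]
ft_force: [1.0, 0.4, 0.9]
grip_width: 0.0853
grip_force: 0.0
```

>>> send_rows(motion="0 9.8 -46 0 0 0 0;0 9.8 -46 0 0 0 0;0 9.8 -46 0 0 0 0;0 9.8 -46 0 0 0 0;0 9.8 -46 0 0 0 0")

```text
time: 3.6
eef_pos: [0.5385, -0.2602, 0.2565]
eef_rot: [[-0.956, 0.292, 0.001], [0.292, 0.956, 0.0], [-0.001, 0.0, -1.0]]
ft_force: [1.1, 0.5, -1.1]
grip_width: 0.0854
grip_force: 0.0
```

>>> send_rows(motion="0 0 0 0 0 0 0;0 0 0 0 0 0 0")

```text
time: 3.8
eef_pos: [0.5377, -0.2596, 0.2559]
eef_rot: [[-0.955, 0.295, -0.001], [0.295, 0.955, -0.0], [0.001, -0.0, -1.0]]
ft_force: [0.3, 0.4, -0.4]
grip_width: 0.0856
grip_force: 0.0
```

>>> send_rows(motion="0 0 0 -40 0 0 0;0 0 0 -40 0 0 0;0 0 0 -35 0 0 0;0 0 0 -20 0 0 0;0 0 0 -8 0 0 0")

```text
time: 4.3
eef_pos: [0.5372, -0.2556, 0.1111]
eef_rot: [[-0.957, 0.29, -0.004], [0.29, 0.957, 0.002], [0.004, 0.001, -1.0]]
ft_force: [0.7, 0.2, 0.1]
grip_width: 0.0852
grip_force: 0.0
```

>>> send_rows(motion="120 0 0 0 0 0 0;180 0 0 0 0 0 0;255 0 0 0 0 0 0;255 0 0 0 0 0 0;255 0 0 0 0 0 0")

```text
time: 4.8
eef_pos: [0.5395, -0.2589, 0.1152]
eef_rot: [[-0.956, 0.293, 0.004], [0.293, 0.956, -0.001], [-0.004, 0.0, -1.0]]
ft_force: [0.0, 0.2, 6.8]
grip_width: 0.0511
grip_force: 63.6
```

>>> send_rows(motion="255 0 0 10 0 0 0;255 0 0 30 0 0 0;255 0 0 40 0 0 0;255 0 0 40 0 0 0;255 0 0 23 0 0 0")

```text
time: 5.3
eef_pos: [0.5385, -0.2589, 0.2598]
eef_rot: [[-0.956, 0.293, 0.003], [0.293, 0.956, -0.001], [-0.003, -0.0, -1.0]]
ft_force: [0.5, -0.7, -2.9]
grip_width: 0.0514
grip_force: 63.6
```

>>> send_rows(motion="255 1 18 0 0 0 0;255 2 36 0 0 0 0;255 3 45 0 0 0 0;255 3 45 0 0 0 0;255 3 45 0 0 0 0")

```text
time: 5.8
eef_pos: [0.5493, -0.0678, 0.2565]
eef_rot: [[-0.956, 0.293, -0.001], [0.293, 0.956, 0.0], [0.001, 0.0, -1.0]]
ft_force: [0.4, -0.1, -3.0]
grip_width: 0.0512
grip_force: 63.6
```

>>> send_rows(motion="255 3 45 0 0 0 0;255 3 45 0 0 0 0;255 3 45 0 0 0 0;255 3 45 0 0 0 0;255 3 45 0 0 0 0")

```text
time: 6.3
eef_pos: [0.5644, 0.1571, 0.2565]
eef_rot: [[-0.956, 0.293, -0.001], [0.293, 0.956, -0.0], [0.001, -0.0, -1.0]]
ft_force: [0.9, -0.1, -2.7]
grip_width: 0.0517
grip_force: 63.6
```

>>> send_rows(motion="255 3 45 0 0 0 0;255 3 45 0 0 0 0;255 1 43 0 0 0 0;255 0 20 0 0 0 0;255 0 0 0 0 0 0")

```text
time: 6.8
eef_pos: [0.5703, 0.3128, 0.2557]
eef_rot: [[-0.958, 0.287, -0.002], [0.287, 0.958, 0.001], [0.002, 0.0, -1.0]]
ft_force: [0.0, 0.4, -3.1]
grip_width: 0.051
grip_force: 63.7
```

Run:
```python
from h import *
for i in range(3):
  d=save('top','t1.png'); s=arm.read_state();print(s['time'],s['eef_pos'],s['ft_force'],s['grip_width'])
save('scene','s1.png')
```

```text
6.85 [0.57113918 0.30960276 0.25574097] [-0.42585848 -1.36271126 -2.64043325] 0.05138562834891115
6.9 [0.57185715 0.30750719 0.25592811] [ 0.70049752 -1.52117491 -3.31542243] 0.05133096540063388
6.95 [0.57234621 0.30640383 0.2561648 ] [ 1.10166596 -0.92519479 -2.86058313] 0.0513958239025311
```

View pics/s1.png

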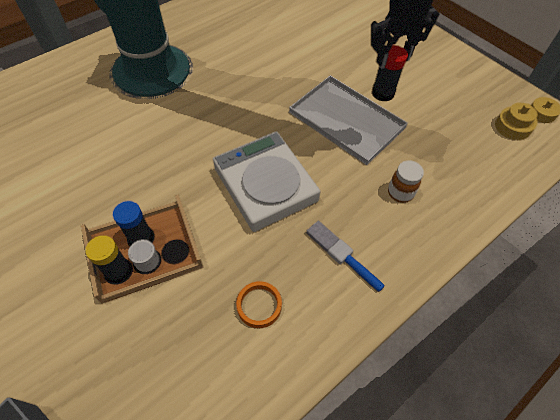

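The picture shows the red tube held upright near (388, 75), with the pan below it. The bare red mark in the carrier is at (175, 250).

>>> send_rows(motion="255 0 0 -30 0 0 0;255 0 0 -40 0 0 0;255 0 0 -40 0 0 0;255 0 0 -22 0 0 0;255 0 0 -8 0 0 0")

```text
time: 7.5
eef_pos: [0.5711, 0.3057, 0.1137]
eef_rot: [[-0.955, 0.295, -0.004], [0.295, 0.955, -0.003], [0.003, -0.004, -1.0]]
ft_force: [-0.0, -0.9, -3.5]
grip_width: 0.0514
grip_force: 63.8
```

>>> send_rows(motion="255 0 0 -4 0 0 0;255 0 0 -2 0 0 0;255 0 0 0 0 0 0")

```text
time: 7.8
eef_pos: [0.573, 0.3087, 0.1117]
eef_rot: [[-0.956, 0.293, 0.002], [0.293, 0.956, 0.001], [-0.002, 0.002, -1.0]]
ft_force: [0.4, 0.3, -3.6]
grip_width: 0.051
grip_force: 63.8
```

>>> send_rows(motion="255 0 0 -1 0 0 0;255 0 0 -1 0 0 0;255 0 0 0 0 0 0")

```text
time: 8.1
eef_pos: [0.5729, 0.3089, 0.1102]
eef_rot: [[-0.956, 0.292, 0.002], [0.292, 0.956, 0.001], [-0.001, 0.002, -1.0]]
ft_force: [-1.7, -1.5, 5.5]
grip_width: 0.051
grip_force: 64.4
```

>>> send_rows(motion="255 0 0 -1 0 0 0;255 0 0 0 0 0 0;255 0 0 0 0 0 0")

```text
time: 8.4
eef_pos: [0.5731, 0.3089, 0.1102]
eef_rot: [[-0.956, 0.292, 0.002], [0.292, 0.956, 0.002], [-0.001, 0.002, -1.0]]
ft_force: [-4.3, -2.2, 12.3]
grip_width: 0.0515
grip_force: 65.2
```

>>> send_rows(motion="200 0 0 1 0 0 0;100 0 0 0 0 0 0;0 0 0 0 0 0 0;0 0 0 0 0 0 0;0 0 0 0 0 0 0")

```text
time: 8.9
eef_pos: [0.5721, 0.3087, 0.1081]
eef_rot: [[-0.956, 0.292, -0.0], [0.292, 0.956, -0.0], [0.0, -0.0, -1.0]]
ft_force: [0.1, -0.3, -0.1]
grip_width: 0.0852
grip_force: 0.0
```

>>> send_rows(motion="0 0 0 10 0 0 0;0 0 0 34 0 0 0;0 0 0 40 0 0 0;0 0 0 40 0 0 0;0 0 0 24 0 0 0")

```text
time: 9.4
eef_pos: [0.5733, 0.309, 0.2606]
eef_rot: [[-0.956, 0.293, 0.004], [0.293, 0.956, 0.003], [-0.003, 0.004, -1.0]]
ft_force: [-0.2, -0.2, 0.5]
grip_width: 0.0854
grip_force: 0.0
```

>>> send_rows(motion="0 -4.3 -42.6 0 0 0 0;0 -4.3 -42.6 0 0 0 0;0 -4.3 -42.6 0 0 0 0;0 -4.3 -42.6 0 0 0 0;0 -4.3 -42.6 0 0 0 0")

```text
time: 9.9
eef_pos: [0.5504, 0.0939, 0.2571]
eef_rot: [[-0.956, 0.293, 0.001], [0.293, 0.956, 0.0], [-0.001, 0.001, -1.0]]
ft_force: [0.1, -0.0, 1.3]
grip_width: 0.0856
grip_force: 0.0
```

>>> send_rows(motion="0 -4.3 -42.6 0 0 0 0;0 -4.3 -42.6 0 0 0 0;0 -4.3 -42.6 0 0 0 0;0 -4.3 -42.6 0 0 0 0;0 -4.3 -42.6 0 0 0 0")

```text
time: 10.4
eef_pos: [0.5288, -0.1191, 0.2572]
eef_rot: [[-0.956, 0.293, 0.001], [0.293, 0.956, 0.0], [-0.001, 0.001, -1.0]]
ft_force: [0.2, 0.6, -0.7]
grip_width: 0.0855
grip_force: 0.0
```

>>> send_rows(motion="0 -4.3 -42.6 0 0 0 0;0 -4.3 -42.6 0 0 0 0;0 -4.3 -42.6 0 0 0 0;0 -4.3 -42.6 0 0 0 0;0 -4.3 -42.6 0 0 0 0")

```text
time: 10.9
eef_pos: [0.5074, -0.3321, 0.2571]
eef_rot: [[-0.956, 0.292, 0.001], [0.292, 0.956, -0.0], [-0.001, 0.0, -1.0]]
ft_force: [1.3, -0.2, 0.2]
grip_width: 0.0854
grip_force: 0.0
```

>>> send_rows(motion="0 -4.3 -42.6 0 0 0 0;0 0 0 0 0 0 0;0 0 0 -20 0 0 0")

```text
time: 11.2
eef_pos: [0.5038, -0.3758, 0.239]
eef_rot: [[-0.955, 0.296, 0.005], [0.296, 0.955, -0.003], [-0.006, -0.002, -1.0]]
ft_force: [0.6, 0.9, -0.0]
grip_width: 0.0853
grip_force: 0.0
```

Run:
```python
from m import *
print('red',cap('red',(.57,.309))); s=arm.read_state();print(s['eef_pos'])
```

```text
red ((array([0.5703, 0.3111, 0.1089]), np.float64(0.23532494273541715)), {'top': array([149.1465, 213.3172]), 'scene': array([379.18  , 108.3032])})
[ 0.5024 -0.3717  0.2345]
```

>>> send_rows(motion="0 0 0 -35 0 0 0;0 0 0 -40 0 0 0;0 0 0 -28 0 0 0;0 0 0 -14 0 0 0;0 0 0 -6 0 0 0")

```text
time: 11.8
eef_pos: [0.5035, -0.3723, 0.1127]
eef_rot: [[-0.957, 0.292, -0.001], [0.292, 0.957, 0.001], [0.001, 0.001, -1.0]]
ft_force: [0.7, 0.2, -0.0]
grip_width: 0.0852
grip_force: 0.0
```

>>> send_rows(motion="120 0 0 0 0 0 0;180 0 0 0 0 0 0;255 0 0 0 0 0 0;255 0 0 0 0 0 0;255 0 0 0 0 0 0")

```text
time: 12.3
eef_pos: [0.5046, -0.3738, 0.1154]
eef_rot: [[-0.956, 0.292, 0.004], [0.292, 0.956, -0.002], [-0.004, -0.001, -1.0]]
ft_force: [0.8, 0.2, 7.1]
grip_width: 0.051
grip_force: 63.2
```

>>> send_rows(motion="255 0 0 10 0 0 0;255 0 0 30 0 0 0;255 0 0 40 0 0 0;255 0 0 40 0 0 0;255 0 0 23 0 0 0")

```text
time: 12.8
eef_pos: [0.5036, -0.3738, 0.26]
eef_rot: [[-0.956, 0.293, 0.003], [0.293, 0.956, -0.002], [-0.003, -0.001, -1.0]]
ft_force: [0.5, 0.1, -2.8]
grip_width: 0.0511
grip_force: 63.4
```

>>> send_rows(motion="255 0 20 0 0 0 0;255 0 40 0 0 0 0;255 -1 45 0 0 0 0;255 -1 45 0 0 0 0;255 -1 45 0 0 0 0")

```text
time: 13.3
eef_pos: [0.4994, -0.1763, 0.2565]
eef_rot: [[-0.956, 0.293, -0.001], [0.293, 0.956, 0.0], [0.001, 0.0, -1.0]]
ft_force: [1.6, 0.2, -2.2]
grip_width: 0.0516
grip_force: 63.6
```

>>> send_rows(motion="255 -1 45 0 0 0 0;255 -1 45 0 0 0 0;255 -1 45 0 0 0 0;255 -1 45 0 0 0 0;255 -1 45 0 0 0 0")

```text
time: 13.8
eef_pos: [0.4945, 0.0485, 0.2567]
eef_rot: [[-0.956, 0.293, -0.0], [0.293, 0.956, 0.0], [0.0, 0.0, -1.0]]
ft_force: [1.1, -0.2, -4.4]
grip_width: 0.0516
grip_force: 63.6
```

>>> send_rows(motion="255 -1 45 0 0 0 0;255 -1 45 0 0 0 0;255 -1 45 0 0 0 0;255 -1 45 0 0 0 0;255 -1 45 0 0 0 0")

```text
time: 14.3
eef_pos: [0.4897, 0.2732, 0.2566]
eef_rot: [[-0.956, 0.293, -0.0], [0.293, 0.956, -0.001], [0.0, -0.001, -1.0]]
ft_force: [1.6, -0.4, -2.7]
grip_width: 0.0512
grip_force: 63.6
```

>>> send_rows(motion="255 0 28 0 0 0 0;255 0 0 0 0 0 0;255 0 0 0 0 0 0")

```text
time: 14.6
eef_pos: [0.4898, 0.2997, 0.256]
eef_rot: [[-0.957, 0.292, -0.001], [0.292, 0.957, -0.002], [0.0, -0.002, -1.0]]
ft_force: [-0.3, -1.2, -2.8]
grip_width: 0.0513
grip_force: 63.6
```

>>> send_rows(motion="255 0 0 -30 0 0 0;255 0 0 -40 0 0 0;255 0 0 -40 0 0 0;255 0 0 -22 0 0 0;255 0 0 -8 0 0 0")

```text
time: 15.1
eef_pos: [0.4893, 0.2969, 0.114]
eef_rot: [[-0.955, 0.295, -0.004], [0.295, 0.955, -0.004], [0.002, -0.005, -1.0]]
ft_force: [-0.2, -0.5, -2.1]
grip_width: 0.0513
grip_force: 63.7
```

>>> send_rows(motion="255 0 0 -4 0 0 0;255 0 0 -2 0 0 0;255 0 0 -1 0 0 0;255 0 0 -1 0 0 0;255 0 0 0 0 0 0")

```text
time: 15.6
eef_pos: [0.4913, 0.3003, 0.1104]
eef_rot: [[-0.956, 0.293, 0.002], [0.293, 0.956, 0.001], [-0.001, 0.002, -1.0]]
ft_force: [-0.9, -1.4, 5.7]
grip_width: 0.0512
grip_force: 64.7
```

>>> send_rows(motion="200 0 0 0 0 0 0;100 0 0 0 0 0 0;0 0 0 0 0 0 0;0 0 0 0 0 0 0;0 0 0 0 0 0 0")

```text
time: 16.1
eef_pos: [0.4904, 0.3002, 0.1084]
eef_rot: [[-0.956, 0.292, 0.0], [0.292, 0.956, 0.0], [-0.0, 0.0, -1.0]]
ft_force: [-0.1, -0.7, -0.0]
grip_width: 0.0853
grip_force: 0.0
```

>>> send_rows(motion="0 0 0 10 0 0 0;0 0 0 34 0 0 0;0 0 0 40 0 0 0;0 0 0 40 0 0 0;0 0 0 24 0 0 0")

```text
time: 16.6
eef_pos: [0.4914, 0.3004, 0.2603]
eef_rot: [[-0.956, 0.293, 0.004], [0.293, 0.956, 0.003], [-0.003, 0.004, -1.0]]
ft_force: [0.8, -0.5, 0.0]
grip_width: 0.0851
grip_force: 0.0
```

>>> send_rows(motion="0 -2 -42.7 0 0 0 0;0 -2 -42.7 0 0 0 0;0 -2 -42.7 0 0 0 0;0 -2 -42.7 0 0 0 0;0 -2 -42.7 0 0 0 0")

```text
time: 17.1
eef_pos: [0.4801, 0.0848, 0.2571]
eef_rot: [[-0.956, 0.292, 0.001], [0.292, 0.956, 0.001], [-0.001, 0.001, -1.0]]
ft_force: [0.7, 0.6, 1.0]
grip_width: 0.0853
grip_force: 0.0
```

>>> send_rows(motion="0 -2 -42.7 0 0 0 0;0 -2 -42.7 0 0 0 0;0 -2 -42.7 0 0 0 0;0 -2 -42.7 0 0 0 0;0 -2 -42.7 0 0 0 0")

```text
time: 17.6
eef_pos: [0.4701, -0.1287, 0.2572]
eef_rot: [[-0.956, 0.292, 0.001], [0.292, 0.956, 0.0], [-0.001, 0.001, -1.0]]
ft_force: [0.8, 1.0, 0.6]
grip_width: 0.0857
grip_force: 0.0
```

>>> send_rows(motion="0 -2 -42.7 0 0 0 0;0 -2 -42.7 0 0 0 0;0 -2 -42.7 0 0 0 0;0 -2 -42.7 0 0 0 0;0 0 0 0 0 0 0")

```text
time: 18.1
eef_pos: [0.4604, -0.3044, 0.2574]
eef_rot: [[-0.954, 0.301, 0.001], [0.301, 0.954, -0.004], [-0.002, -0.004, -1.0]]
ft_force: [-0.9, 0.6, 0.4]
grip_width: 0.0856
grip_force: 0.0
```

>>> send_rows(motion="0 0 0 -40 0 0 0;0 0 0 -40 0 0 0;0 0 0 -35 0 0 0;0 0 0 -20 0 0 0;0 0 0 -8 0 0 0")

```text
time: 18.6
eef_pos: [0.4615, -0.2965, 0.1116]
eef_rot: [[-0.956, 0.292, -0.003], [0.292, 0.956, 0.002], [0.003, 0.001, -1.0]]
ft_force: [0.2, -0.4, 0.5]
grip_width: 0.0854
grip_force: 0.0
```

>>> send_rows(motion="120 0 0 0 0 0 0;180 0 0 0 0 0 0;255 0 0 0 0 0 0;255 0 0 0 0 0 0;255 0 0 0 0 0 0")

```text
time: 19.1
eef_pos: [0.4634, -0.2982, 0.1151]
eef_rot: [[-0.956, 0.292, 0.003], [0.292, 0.956, -0.001], [-0.003, 0.0, -1.0]]
ft_force: [-0.9, 0.8, 7.9]
grip_width: 0.0512
grip_force: 62.9
```

>>> send_rows(motion="255 0 0 10 0 0 0;255 0 0 30 0 0 0;255 0 0 40 0 0 0;255 0 0 40 0 0 0;255 0 0 23 0 0 0")

```text
time: 19.6
eef_pos: [0.4627, -0.2985, 0.2598]
eef_rot: [[-0.956, 0.293, 0.004], [0.293, 0.956, -0.001], [-0.004, -0.0, -1.0]]
ft_force: [0.6, 0.1, -4.5]
grip_width: 0.0515
grip_force: 64.2
```

>>> send_rows(motion="255 0 20 0 0 0 0;255 -3 40 0 0 0 0;255 -4 45 0 0 0 0;255 -4 45 0 0 0 0;255 -4 45 0 0 0 0")

```text
time: 20.1
eef_pos: [0.4463, -0.1012, 0.2566]
eef_rot: [[-0.956, 0.293, 0.0], [0.293, 0.956, 0.0], [-0.0, 0.0, -1.0]]
ft_force: [1.2, 0.9, -4.0]
grip_width: 0.0511
grip_force: 64.2
```

>>> send_rows(motion="255 -4 45 0 0 0 0;255 -4 45 0 0 0 0;255 -4 45 0 0 0 0;255 -4 45 0 0 0 0;255 -4 45 0 0 0 0")

```text
time: 20.6
eef_pos: [0.4264, 0.1236, 0.2569]
eef_rot: [[-0.956, 0.293, 0.001], [0.293, 0.956, 0.0], [-0.0, 0.0, -1.0]]
ft_force: [1.7, 0.6, -5.1]
grip_width: 0.051
grip_force: 64.2
```

>>> send_rows(motion="255 -4 45 0 0 0 0;255 -4 45 0 0 0 0;255 -4 45 0 0 0 0;255 -4 33 0 0 0 0;255 0 0 0 0 0 0")

```text
time: 21.1
eef_pos: [0.4094, 0.2953, 0.2565]
eef_rot: [[-0.958, 0.285, -0.0], [0.285, 0.958, 0.002], [0.001, 0.002, -1.0]]
ft_force: [0.5, -0.3, -5.0]
grip_width: 0.0516
grip_force: 64.4
```

>>> send_rows(motion="255 0 0 -30 0 0 0;255 0 0 -40 0 0 0;255 0 0 -40 0 0 0;255 0 0 -22 0 0 0;255 0 0 -8 0 0 0")

```text
time: 21.6
eef_pos: [0.41, 0.2882, 0.1142]
eef_rot: [[-0.956, 0.293, -0.003], [0.293, 0.956, -0.004], [0.002, -0.005, -1.0]]
ft_force: [-0.1, 0.1, -4.4]
grip_width: 0.0513
grip_force: 64.5
```

>>> send_rows(motion="255 0 0 -4 0 0 0;255 0 0 -2 0 0 0;255 0 0 -1 0 0 0;255 0 0 -1 0 0 0;255 0 0 0 0 0 0")

```text
time: 22.1
eef_pos: [0.4122, 0.2908, 0.1101]
eef_rot: [[-0.956, 0.292, 0.002], [0.292, 0.956, 0.002], [-0.001, 0.002, -1.0]]
ft_force: [-1.1, -1.1, 5.0]
grip_width: 0.0515
grip_force: 65.6
```

>>> send_rows(motion="200 0 0 0 0 0 0;100 0 0 0 0 0 0;0 0 0 0 0 0 0;0 0 0 0 0 0 0;0 0 0 0 0 0 0")

```text
time: 22.6
eef_pos: [0.4115, 0.2903, 0.1084]
eef_rot: [[-0.956, 0.293, 0.001], [0.293, 0.956, 0.0], [-0.0, 0.001, -1.0]]
ft_force: [-0.2, -1.2, 1.2]
grip_width: 0.0856
grip_force: 0.0
```

>>> send_rows(motion="0 0 0 10 0 0 0;0 0 0 34 0 0 0;0 0 0 40 0 0 0;0 0 0 40 0 0 0;0 0 0 24 0 0 0")

```text
time: 23.1
eef_pos: [0.4122, 0.2907, 0.2601]
eef_rot: [[-0.956, 0.293, 0.003], [0.293, 0.956, 0.003], [-0.002, 0.004, -1.0]]
ft_force: [0.2, 0.5, -0.0]
grip_width: 0.0856
grip_force: 0.0
```

Run:
```python
from m import *
for n,g in dict(red=(.57,.309),yellow=(.49,.3),blue=(.411,.29)).items():
    try: print(n,cap(n,g)[0])
    except Exception as e: print(n,e)
obs={}
for c in D:
    R=arm.cut_out(c,'tin')[0]; r=R['region'].astype(np.uint8); cs=max(cv2.findContours(r,0,1)[0],key=cv2.contourArea)
    obs[c]=cen(cv2.convexHull(cs)); print(R['score'],r.sum(),obs[c])
# whole-can silhouette
print('tin',fit(obs,.0257,.048,[.52,-.316,.056]))
a=np.hstack([cv2.resize(D['scene']['image'][170:320,60:230],None,fx=2,fy=2),cv2.resize(D['top']['image'][190:340,100:270],None,fx=2,fy=2)]);cv2.imwrite('pics/c2.png',a[:,:,::-1])
print(arm.read_state()['eef_pos'])
```

```text
red (array([0.5703, 0.3107, 0.1094]), np.float64(0.15289556629335266))
yellow (array([0.4875, 0.3035, 0.112 ]), np.float64(0.7860968909864141))
blue (array([0.4119, 0.2926, 0.1111]), np.float64(0.2652418536299024))
0.69 395 [403.5593 240.4236]
0.65 753 [143.4374 255.0636]
tin (array([ 0.5196, -0.3153,  0.0578]), np.float64(0.07161369247859284))
[0.4113 0.2902 0.257 ]
```

View pics/c2.png

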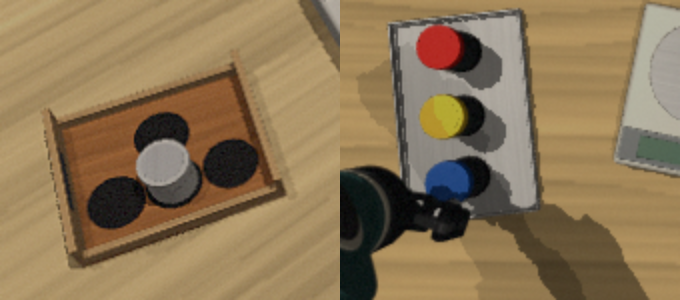

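Left half: the three marks are empty and the tin stands alone at crop (165, 170). Right half: all three tubes stand in a row in the pan.

>>> send_rows(motion="0 7.8 -43.3 0 0 0 0;0 7.8 -43.3 0 0 0 0;0 7.8 -43.3 0 0 0 0;0 7.8 -43.3 0 0 0 0;0 7.8 -43.3 0 0 0 0", squeeze=30)

```text
time: 23.8
eef_pos: [0.4495, 0.0717, 0.2551]
eef_rot: [[-0.956, 0.292, -0.002], [0.292, 0.956, -0.001], [0.002, -0.002, -1.0]]
ft_force: [0.5, -0.1, 0.7]
grip_width: 0.0854
grip_force: 0.0
```

>>> send_rows(motion="0 7.8 -43.3 0 0 0 0;0 7.8 -43.3 0 0 0 0;0 7.8 -43.3 0 0 0 0;0 7.8 -43.3 0 0 0 0;0 7.8 -43.3 0 0 0 0")

```text
time: 24.3
eef_pos: [0.4885, -0.1444, 0.255]
eef_rot: [[-0.956, 0.292, -0.003], [0.292, 0.956, 0.0], [0.002, -0.001, -1.0]]
ft_force: [0.5, 0.4, -0.2]
grip_width: 0.0853
grip_force: 0.0
```

>>> send_rows(motion="0 7.8 -43.3 0 0 0 0;0 7.8 -43.3 0 0 0 0;0 7.8 -43.3 0 0 0 0;0 7.8 -43.3 0 0 0 0;0 0 0 0 0 0 0")

```text
time: 24.8
eef_pos: [0.5184, -0.3226, 0.2547]
eef_rot: [[-0.954, 0.301, -0.003], [0.301, 0.954, -0.004], [0.002, -0.005, -1.0]]
ft_force: [-0.6, 0.3, 0.5]
grip_width: 0.0851
grip_force: 0.0
```

>>> send_rows(motion="0 0 0 -35 0 0 0;0 0 0 -40 0 0 0;0 0 0 -40 0 0 0;0 0 0 -35 0 0 0;0 0 0 -25 0 0 0")

```text
time: 25.3
eef_pos: [0.5185, -0.314, 0.0773]
eef_rot: [[-0.956, 0.292, -0.005], [0.292, 0.956, 0.003], [0.006, 0.001, -1.0]]
ft_force: [0.4, -0.6, 0.2]
grip_width: 0.0852
grip_force: 0.0
```

>>> send_rows(motion="0 0 0 -14 0 0 0;0 0 0 -8 0 0 0;0 0 0 -4 0 0 0;0 0 0 0 0 0 0")

```text
time: 25.7
eef_pos: [0.5208, -0.3161, 0.0556]
eef_rot: [[-0.956, 0.293, 0.001], [0.293, 0.956, -0.0], [-0.001, -0.0, -1.0]]
ft_force: [-1.0, 0.2, -0.3]
grip_width: 0.0853
grip_force: 0.0
```

>>> send_rows(motion="120 0 0 0 0 0 0;180 0 0 0 0 0 0;255 0 0 0 0 0 0;255 0 0 0 0 0 0;255 0 0 0 0 0 0")

```text
time: 26.2
eef_pos: [0.5211, -0.3163, 0.0565]
eef_rot: [[-0.956, 0.292, 0.002], [0.292, 0.956, -0.0], [-0.002, 0.0, -1.0]]
ft_force: [-0.4, 0.4, 6.0]
grip_width: 0.0514
grip_force: 30.9
```

>>> send_rows(motion="255 0 0 10 0 0 0;255 0 0 30 0 0 0;255 0 0 40 0 0 0;255 0 0 40 0 0 0;255 0 0 25 0 0 0")

```text
time: 26.7
eef_pos: [0.5212, -0.3168, 0.2039]
eef_rot: [[-0.956, 0.293, 0.004], [0.293, 0.956, -0.002], [-0.004, -0.001, -1.0]]
ft_force: [0.7, -0.1, -1.2]
grip_width: 0.051
grip_force: 31.6
```

>>> send_rows(motion="255 3.5 20 0 0 0 0;255 3.5 45 0 0 0 0;255 3.5 45 0 0 0 0;255 3.5 45 0 0 0 0;255 3.5 45 0 0 0 0")

```text
time: 27.2
eef_pos: [0.5378, -0.1143, 0.2009]
eef_rot: [[-0.956, 0.293, 0.001], [0.293, 0.956, 0.0], [-0.001, 0.0, -1.0]]
ft_force: [0.2, 0.5, -0.6]
grip_width: 0.0511
grip_force: 31.7
```

>>> send_rows(motion="255 3.5 45 0 0 0 0;255 3.5 45 0 0 0 0;255 3.5 22 0 0 0 0;255 0 0 0 0 0 0;255 0 0 0 0 0 0")

```text
time: 27.7
eef_pos: [0.5484, -0.0041, 0.2006]
eef_rot: [[-0.957, 0.292, 0.0], [0.292, 0.957, -0.0], [-0.0, -0.0, -1.0]]
ft_force: [0.4, -0.1, 0.0]
grip_width: 0.0512
grip_force: 31.7
```

>>> send_rows(motion="255 0 0 -25 0 0 0;255 0 0 -30 0 0 0;255 0 0 -18 0 0 0;255 0 0 -8 0 0 0;255 0 0 0 0 0 0")

```text
time: 28.2
eef_pos: [0.5479, -0.0057, 0.1187]
eef_rot: [[-0.956, 0.295, -0.002], [0.295, 0.956, -0.001], [0.001, -0.001, -1.0]]
ft_force: [-0.2, -0.5, -0.9]
grip_width: 0.0513
grip_force: 31.7
```

>>> send_rows(motion="255 0 0 -3 0 0 0;255 0 0 -1 0 0 0;255 0 0 -1 0 0 0;255 0 0 0 0 0 0")

```text
time: 28.6
eef_pos: [0.5488, -0.004, 0.1147]
eef_rot: [[-0.956, 0.292, 0.001], [0.292, 0.956, 0.0], [-0.001, 0.0, -1.0]]
ft_force: [-0.6, -0.8, -2.2]
grip_width: 0.0513
grip_force: 31.7
```

>>> send_rows(motion="255 0 0 -1 0 0 0;255 0 0 0 0 0 0;255 0 0 0 0 0 0")

```text
time: 28.9
eef_pos: [0.5488, -0.0039, 0.1145]
eef_rot: [[-0.956, 0.292, 0.001], [0.292, 0.956, 0.001], [-0.0, 0.001, -1.0]]
ft_force: [-2.3, 0.3, 6.5]
grip_width: 0.0513
grip_force: 32.4
```

>>> send_rows(motion="255 0 0 -1 0 0 0;255 0 0 0 0 0 0;255 0 0 0 0 0 0")

```text
time: 29.2
eef_pos: [0.5489, -0.004, 0.1144]
eef_rot: [[-0.956, 0.292, 0.001], [0.292, 0.956, 0.001], [-0.0, 0.002, -1.0]]
ft_force: [-6.1, 0.5, 16.5]
grip_width: 0.0517
grip_force: 33.1
```

>>> send_rows(motion="200 0 0 1 0 0 0;100 0 0 0 0 0 0;0 0 0 0 0 0 0;0 0 0 0 0 0 0;0 0 0 0 0 0 0")

```text
time: 29.7
eef_pos: [0.5485, -0.004, 0.1131]
eef_rot: [[-0.956, 0.292, -0.0], [0.292, 0.956, -0.0], [0.0, -0.0, -1.0]]
ft_force: [0.3, 0.3, -0.6]
grip_width: 0.0856
grip_force: 0.0
```

>>> send_rows(motion="0 0 0 10 0 0 0;0 0 0 34 0 0 0;0 0 0 40 0 0 0;0 0 0 40 0 0 0;0 0 0 19 0 0 0")

```text
time: 30.2
eef_pos: [0.55, -0.0044, 0.2605]
eef_rot: [[-0.956, 0.293, 0.006], [0.293, 0.956, 0.001], [-0.005, 0.002, -1.0]]
ft_force: [0.7, -0.4, -0.3]
grip_width: 0.0855
grip_force: 0.0
```

>>> send_rows(motion="0 0 40 0 0 0 0;0 0 45 0 0 0 0;0 0 45 0 0 0 0;0 0 45 0 0 0 0;0 0 0 0 0 0 0")

```text
time: 30.7
eef_pos: [0.5474, 0.179, 0.2564]
eef_rot: [[-0.959, 0.282, -0.0], [0.282, 0.959, 0.003], [0.001, 0.003, -1.0]]
ft_force: [0.1, -0.4, -0.5]
grip_width: 0.0857
grip_force: 0.0
```

Run:
```python
from m import *
obs={}
for c in D:
    R=arm.cut_out(c,'tin')[0]; r=R['region'].astype(np.uint8); cs=max(cv2.findContours(r,0,1)[0],key=cv2.contourArea)
    obs[c]=cen(cv2.convexHull(cs)); print(R['score'],r.sum(),obs[c])
print('tin',fit(obs,.0257,.048,[.548,-.004,.114]))
for n,g in dict(red=(.57,.309),yellow=(.49,.3),blue=(.411,.29)).items():
    try: print(n,cap(n,g)[0])
    except Exception as e: print(n,e)
a=np.hstack([cv2.resize(D['scene']['image'][110:240,200:330],None,fx=3,fy=3),cv2.resize(D['top']['image'][180:310,220:350],None,fx=3,fy=3)]);cv2.imwrite('pics/c3.png',a[:,:,::-1])
print(arm.read_state()['eef_pos'])
```

```text
0.59 368 [280.7243 225.55  ]
0.94 643 [270.6024 170.7157]
tin (array([ 0.5478, -0.0039,  0.1142]), np.float64(0.0685261171138336))
red min() iterable argument is empty
yellow min() iterable argument is empty
blue (array([ 0.6988, -0.0073,  0.465 ]), np.float64(11.575695646818076))
[0.5487 0.1695 0.2566]
```

View pics/c3.png

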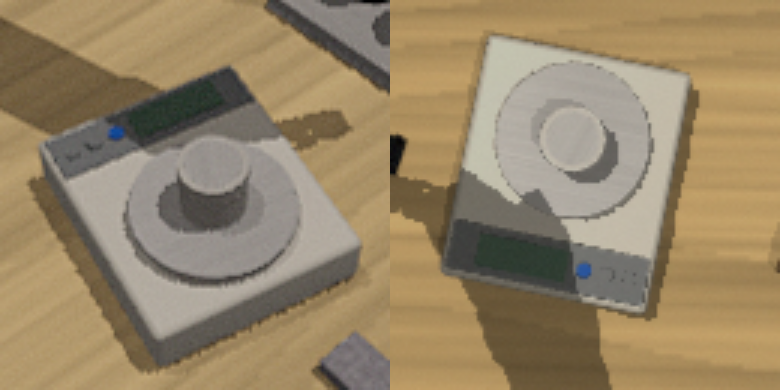

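The tin stands centred on the plate: it is at crop (575, 138) and the plate at (574, 140). Next, the red tube goes back.

>>> send_rows(motion="0 6 34.5 0 0 0 0;0 6 34.5 0 0 0 0;0 6 34.5 0 0 0 0;0 6 34.5 0 0 0 0;0 0 0 0 0 0 0", squeeze=60)

```text
time: 31.4
eef_pos: [0.5723, 0.3132, 0.2559]
eef_rot: [[-0.958, 0.288, 0.0], [0.288, 0.958, 0.002], [0.0, 0.002, -1.0]]
ft_force: [-0.0, 0.3, -0.0]
grip_width: 0.0856
grip_force: 0.0
```

>>> send_rows(motion="0 0 0 -40 0 0 0;0 0 0 -40 0 0 0;0 0 0 -40 0 0 0;0 0 0 -20 0 0 0;0 0 0 -8 0 0 0")

```text
time: 31.9
eef_pos: [0.572, 0.3058, 0.1059]
eef_rot: [[-0.955, 0.295, -0.003], [0.295, 0.955, -0.003], [0.002, -0.004, -1.0]]
ft_force: [-0.1, 0.0, 0.3]
grip_width: 0.0855
grip_force: 0.0
```

>>> send_rows(motion="120 0 0 0 0 0 0;180 0 0 0 0 0 0;255 0 0 0 0 0 0;255 0 0 0 0 0 0;255 0 0 0 0 0 0")

```text
time: 32.4
eef_pos: [0.574, 0.309, 0.1105]
eef_rot: [[-0.956, 0.293, 0.003], [0.293, 0.956, 0.002], [-0.003, 0.002, -1.0]]
ft_force: [-0.1, -1.3, 6.6]
grip_width: 0.0514
grip_force: 63.5
```

>>> send_rows(motion="255 0 0 10 0 0 0;255 0 0 35 0 0 0;255 0 0 40 0 0 0;255 0 0 40 0 0 0;255 0 0 23 0 0 0")

```text
time: 32.9
eef_pos: [0.5732, 0.3095, 0.2602]
eef_rot: [[-0.956, 0.292, 0.003], [0.292, 0.956, 0.003], [-0.002, 0.003, -1.0]]
ft_force: [0.4, 0.9, -2.8]
grip_width: 0.051
grip_force: 63.5
```

>>> send_rows(motion="255 -1 -18 0 0 0 0;255 -2 -36 0 0 0 0;255 -3 -45 0 0 0 0;255 -3 -45 0 0 0 0;255 -3 -45 0 0 0 0")

```text
time: 33.4
eef_pos: [0.5586, 0.117, 0.2548]
eef_rot: [[-0.956, 0.293, -0.003], [0.293, 0.956, -0.001], [0.002, -0.002, -1.0]]
ft_force: [-0.1, -0.7, -2.9]
grip_width: 0.0514
grip_force: 63.6
```

>>> send_rows(motion="255 -3 -45 0 0 0 0;255 -3 -45 0 0 0 0;255 -3 -45 0 0 0 0;255 -3 -45 0 0 0 0;255 -3 -45 0 0 0 0")

```text
time: 33.9
eef_pos: [0.5432, -0.1073, 0.255]
eef_rot: [[-0.956, 0.293, -0.003], [0.293, 0.956, 0.0], [0.003, -0.0, -1.0]]
ft_force: [0.5, -0.2, -2.3]
grip_width: 0.0511
grip_force: 63.6
```

>>> send_rows(motion="255 -3 -45 0 0 0 0;255 -3 -45 0 0 0 0;255 -1 -43 0 0 0 0;255 0 -20 0 0 0 0;255 0 0 0 0 0 0")

```text
time: 34.4
eef_pos: [0.5353, -0.2628, 0.255]
eef_rot: [[-0.954, 0.3, -0.003], [0.3, 0.954, -0.002], [0.002, -0.003, -1.0]]
ft_force: [-0.8, 1.2, -3.1]
grip_width: 0.051
grip_force: 63.7
```

>>> send_rows(motion="255 0 0 -30 0 0 0;255 0 0 -40 0 0 0;255 0 0 -40 0 0 0;255 0 0 -20 0 0 0;255 0 0 -6 0 0 0")

```text
time: 34.9
eef_pos: [0.5357, -0.256, 0.1166]
eef_rot: [[-0.956, 0.292, -0.007], [0.292, 0.956, 0.003], [0.008, 0.001, -1.0]]
ft_force: [-0.0, 0.3, -3.0]
grip_width: 0.0515
grip_force: 63.6
```

>>> send_rows(motion="255 0 0 -4 0 0 0;255 0 0 -2 0 0 0;255 0 0 -1 0 0 0;255 0 0 0 0 0 0;255 0 0 0 0 0 0")

```text
time: 35.4
eef_pos: [0.5388, -0.2579, 0.1158]
eef_rot: [[-0.956, 0.292, 0.002], [0.292, 0.956, 0.001], [-0.001, 0.001, -1.0]]
ft_force: [-4.0, 2.2, 7.0]
grip_width: 0.0514
grip_force: 64.8
```

>>> send_rows(motion="200 0 0 0 0 0 0;100 0 0 0 0 0 0;0 0 0 0 0 0 0;0 0 0 0 0 0 0;0 0 0 0 0 0 0")

```text
time: 35.9
eef_pos: [0.5389, -0.2581, 0.1136]
eef_rot: [[-0.956, 0.292, 0.001], [0.292, 0.956, -0.0], [-0.001, -0.0, -1.0]]
ft_force: [-0.7, -0.0, -1.5]
grip_width: 0.0852
grip_force: 0.0
```

>>> send_rows(motion="0 0 0 10 0 0 0;0 0 0 30 0 0 0;0 0 0 40 0 0 0;0 0 0 40 0 0 0;0 0 0 23 0 0 0")

```text
time: 36.4
eef_pos: [0.5394, -0.259, 0.2603]
eef_rot: [[-0.956, 0.293, 0.004], [0.293, 0.956, -0.002], [-0.005, -0.0, -1.0]]
ft_force: [0.5, -0.6, -0.2]
grip_width: 0.0854
grip_force: 0.0
```

>>> send_rows(motion="0 -3.7 42.9 0 0 0 0;0 -3.7 42.9 0 0 0 0;0 -3.7 42.9 0 0 0 0;0 -3.7 42.9 0 0 0 0;0 -3.7 42.9 0 0 0 0")

```text
time: 36.9
eef_pos: [0.5198, -0.0421, 0.2571]
eef_rot: [[-0.956, 0.293, 0.001], [0.293, 0.956, 0.0], [-0.001, 0.001, -1.0]]
ft_force: [0.1, 0.0, 0.1]
grip_width: 0.0856
grip_force: 0.0
```

>>> send_rows(motion="0 -3.7 42.9 0 0 0 0;0 -3.7 42.9 0 0 0 0;0 -3.7 42.9 0 0 0 0;0 -3.7 42.9 0 0 0 0;0 -3.7 42.9 0 0 0 0")

```text
time: 37.4
eef_pos: [0.5013, 0.1725, 0.2572]
eef_rot: [[-0.956, 0.293, 0.001], [0.293, 0.956, 0.001], [-0.001, 0.001, -1.0]]
ft_force: [1.2, 0.0, 0.1]
grip_width: 0.0852
grip_force: 0.0
```

>>> send_rows(motion="0 -3.7 42.9 0 0 0 0;0 -3.7 42.9 0 0 0 0;0 -3.7 42.9 0 0 0 0;0 0 0 0 0 0 0;0 0 0 0 0 0 0")

```text
time: 37.9
eef_pos: [0.4901, 0.3004, 0.2565]
eef_rot: [[-0.957, 0.29, 0.0], [0.29, 0.957, -0.0], [-0.0, -0.0, -1.0]]
ft_force: [0.6, -1.2, -0.2]
grip_width: 0.0855
grip_force: 0.0
```

>>> send_rows(motion="0 0 0 -40 0 0 0;0 0 0 -40 0 0 0;0 0 0 -40 0 0 0;0 0 0 -20 0 0 0;0 0 0 -8 0 0 0")

```text
time: 38.4
eef_pos: [0.49, 0.297, 0.1065]
eef_rot: [[-0.955, 0.295, -0.003], [0.295, 0.955, -0.003], [0.001, -0.004, -1.0]]
ft_force: [0.1, 0.1, -0.1]
grip_width: 0.0853
grip_force: 0.0
```

>>> send_rows(motion="120 0 0 0 0 0 0;180 0 0 0 0 0 0;255 0 0 0 0 0 0;255 0 0 0 0 0 0;255 0 0 0 0 0 0")

```text
time: 38.9
eef_pos: [0.4918, 0.3001, 0.1104]
eef_rot: [[-0.956, 0.293, 0.003], [0.293, 0.956, 0.002], [-0.002, 0.003, -1.0]]
ft_force: [0.0, -1.4, 6.9]
grip_width: 0.0513
grip_force: 62.7
```

>>> send_rows(motion="255 0 0 10 0 0 0;255 0 0 35 0 0 0;255 0 0 40 0 0 0;255 0 0 40 0 0 0;255 0 0 23 0 0 0")

```text
time: 39.4
eef_pos: [0.4911, 0.2999, 0.2601]
eef_rot: [[-0.956, 0.293, 0.003], [0.293, 0.956, 0.003], [-0.002, 0.004, -1.0]]
ft_force: [-0.1, -0.1, -3.2]
grip_width: 0.0511
grip_force: 63.9
```

>>> send_rows(motion="255 0 -20 0 0 0 0;255 0 -40 0 0 0 0;255 1 -45 0 0 0 0;255 1 -45 0 0 0 0;255 1 -45 0 0 0 0")

```text
time: 39.9
eef_pos: [0.492, 0.102, 0.2556]
eef_rot: [[-0.956, 0.293, -0.002], [0.293, 0.956, -0.0], [0.001, -0.001, -1.0]]
ft_force: [1.1, -0.2, -2.9]
grip_width: 0.0512
grip_force: 64.0
```

>>> send_rows(motion="255 1 -45 0 0 0 0;255 1 -45 0 0 0 0;255 1 -45 0 0 0 0;255 1 -45 0 0 0 0;255 1 -45 0 0 0 0")

```text
time: 40.4
eef_pos: [0.4967, -0.1225, 0.2558]
eef_rot: [[-0.956, 0.293, -0.001], [0.293, 0.956, 0.001], [0.001, 0.0, -1.0]]
ft_force: [1.8, 0.8, -2.4]
grip_width: 0.0511
grip_force: 64.0
```

>>> send_rows(motion="255 1 -45 0 0 0 0;255 1 -45 0 0 0 0;255 1 -45 0 0 0 0;255 1 -45 0 0 0 0;255 1 -45 0 0 0 0")

```text
time: 40.9
eef_pos: [0.5018, -0.3469, 0.2555]
eef_rot: [[-0.956, 0.293, -0.002], [0.293, 0.956, 0.001], [0.002, 0.001, -1.0]]
ft_force: [1.1, 0.8, -3.2]
grip_width: 0.0511
grip_force: 64.0
```

>>> send_rows(motion="255 0 -28 0 0 0 0;255 0 0 0 0 0 0;255 0 0 0 0 0 0")

```text
time: 41.2
eef_pos: [0.5018, -0.3737, 0.2552]
eef_rot: [[-0.956, 0.295, -0.002], [0.295, 0.956, 0.001], [0.002, 0.001, -1.0]]
ft_force: [0.6, 1.2, -4.1]
grip_width: 0.051
grip_force: 64.1
```

>>> send_rows(motion="255 0 0 -30 0 0 0;255 0 0 -40 0 0 0;255 0 0 -40 0 0 0;255 0 0 -20 0 0 0;255 0 0 -6 0 0 0")

```text
time: 41.7
eef_pos: [0.5022, -0.3701, 0.1173]
eef_rot: [[-0.957, 0.291, -0.005], [0.291, 0.957, 0.004], [0.006, 0.003, -1.0]]
ft_force: [-0.1, 0.6, -3.3]
grip_width: 0.0514
grip_force: 64.1
```

>>> send_rows(motion="255 0 0 -4 0 0 0;255 0 0 -2 0 0 0;255 0 0 -1 0 0 0;255 0 0 0 0 0 0;255 0 0 0 0 0 0")

```text
time: 42.2
eef_pos: [0.5045, -0.3733, 0.1155]
eef_rot: [[-0.956, 0.292, 0.003], [0.292, 0.956, -0.0], [-0.003, 0.001, -1.0]]
ft_force: [-1.4, 2.8, 6.1]
grip_width: 0.0513
grip_force: 64.8
```

>>> send_rows(motion="200 0 0 0 0 0 0;100 0 0 0 0 0 0;0 0 0 0 0 0 0;0 0 0 0 0 0 0;0 0 0 0 0 0 0")

```text
time: 42.7
eef_pos: [0.5033, -0.3737, 0.1133]
eef_rot: [[-0.956, 0.293, 0.0], [0.293, 0.956, -0.001], [-0.0, -0.0, -1.0]]
ft_force: [0.6, 0.0, -0.5]
grip_width: 0.085
grip_force: 0.0
```

>>> send_rows(motion="0 0 0 10 0 0 0;0 0 0 30 0 0 0;0 0 0 40 0 0 0;0 0 0 40 0 0 0;0 0 0 23 0 0 0")

```text
time: 43.2
eef_pos: [0.504, -0.3746, 0.2604]
eef_rot: [[-0.956, 0.293, 0.004], [0.293, 0.956, -0.003], [-0.005, -0.001, -1.0]]
ft_force: [-0.1, 0.1, 0.0]
grip_width: 0.0855
grip_force: 0.0
```

>>> send_rows(motion="0 -6.1 44.2 0 0 0 0;0 -6.1 44.2 0 0 0 0;0 -6.1 44.2 0 0 0 0;0 -6.1 44.2 0 0 0 0;0 -6.1 44.2 0 0 0 0")

```text
time: 43.7
eef_pos: [0.4725, -0.1509, 0.2569]
eef_rot: [[-0.956, 0.293, 0.001], [0.293, 0.956, 0.0], [-0.001, 0.0, -1.0]]
ft_force: [1.2, -0.0, -0.1]
grip_width: 0.0859
grip_force: 0.0
```

>>> send_rows(motion="0 -6.1 44.2 0 0 0 0;0 -6.1 44.2 0 0 0 0;0 -6.1 44.2 0 0 0 0;0 -6.1 44.2 0 0 0 0;0 -6.1 44.2 0 0 0 0")

```text
time: 44.2
eef_pos: [0.4421, 0.0701, 0.2572]
eef_rot: [[-0.956, 0.293, 0.002], [0.293, 0.956, 0.001], [-0.001, 0.001, -1.0]]
ft_force: [1.9, 0.5, -0.0]
grip_width: 0.0852
grip_force: 0.0
```

>>> send_rows(motion="0 -6.1 44.2 0 0 0 0;0 -6.1 44.2 0 0 0 0;0 -6.1 44.2 0 0 0 0;0 -6.1 44.2 0 0 0 0;0 -6.1 44.2 0 0 0 0")

```text
time: 44.7
eef_pos: [0.4117, 0.2912, 0.2571]
eef_rot: [[-0.956, 0.293, 0.001], [0.293, 0.956, 0.001], [-0.001, 0.001, -1.0]]
ft_force: [0.9, -0.5, 0.4]
grip_width: 0.0855
grip_force: 0.0
```

>>> send_rows(motion="0 -0.4 0.6 0 0 0 0;0 0 0 0 0 0 0")

```text
time: 44.9
eef_pos: [0.4114, 0.2907, 0.2565]
eef_rot: [[-0.957, 0.291, 0.0], [0.291, 0.957, -0.001], [-0.0, -0.0, -1.0]]
ft_force: [0.5, -0.5, -0.4]
grip_width: 0.0859
grip_force: 0.0
```

>>> send_rows(motion="0 0 0 -40 0 0 0;0 0 0 -40 0 0 0;0 0 0 -40 0 0 0;0 0 0 -20 0 0 0;0 0 0 -8 0 0 0")

```text
time: 45.4
eef_pos: [0.4113, 0.2875, 0.1067]
eef_rot: [[-0.955, 0.295, -0.002], [0.295, 0.955, -0.003], [0.001, -0.004, -1.0]]
ft_force: [0.3, -0.7, 0.1]
grip_width: 0.0851
grip_force: 0.0
```

>>> send_rows(motion="120 0 0 0 0 0 0;180 0 0 0 0 0 0;255 0 0 0 0 0 0;255 0 0 0 0 0 0;255 0 0 0 0 0 0")

```text
time: 45.9
eef_pos: [0.4127, 0.2907, 0.1101]
eef_rot: [[-0.956, 0.293, 0.003], [0.293, 0.956, 0.002], [-0.002, 0.003, -1.0]]
ft_force: [-1.2, -1.5, 7.1]
grip_width: 0.0513
grip_force: 62.2
```

>>> send_rows(motion="255 0 0 10 0 0 0;255 0 0 35 0 0 0;255 0 0 40 0 0 0;255 0 0 40 0 0 0;255 0 0 23 0 0 0")

```text
time: 46.4
eef_pos: [0.4121, 0.2906, 0.2599]
eef_rot: [[-0.956, 0.293, 0.003], [0.293, 0.956, 0.003], [-0.002, 0.004, -1.0]]
ft_force: [0.8, 0.3, -4.1]
grip_width: 0.0514
grip_force: 64.9
```

>>> send_rows(motion="255 0 -20 0 0 0 0;255 3 -40 0 0 0 0;255 4 -45 0 0 0 0;255 4 -45 0 0 0 0;255 4 -45 0 0 0 0")

```text
time: 46.9
eef_pos: [0.4251, 0.0927, 0.2558]
eef_rot: [[-0.956, 0.293, -0.001], [0.293, 0.956, -0.0], [0.001, -0.001, -1.0]]
ft_force: [1.4, -1.0, -4.1]
grip_width: 0.0514
grip_force: 65.0
```

>>> send_rows(motion="255 4 -45 0 0 0 0;255 4 -45 0 0 0 0;255 4 -45 0 0 0 0;255 4 -45 0 0 0 0;255 4 -45 0 0 0 0")

```text
time: 47.4
eef_pos: [0.4449, -0.1316, 0.256]
eef_rot: [[-0.956, 0.293, -0.001], [0.293, 0.956, 0.001], [0.001, 0.001, -1.0]]
ft_force: [1.2, 0.4, -4.4]
grip_width: 0.0512
grip_force: 65.0
```

>>> send_rows(motion="255 4 -45 0 0 0 0;255 4 -45 0 0 0 0;255 4 -45 0 0 0 0;255 4 -33 0 0 0 0;255 0 0 0 0 0 0")

```text
time: 47.9
eef_pos: [0.4601, -0.3033, 0.2562]
eef_rot: [[-0.954, 0.3, -0.001], [0.3, 0.954, -0.004], [0.0, -0.004, -1.0]]
ft_force: [-0.2, 0.6, -4.4]
grip_width: 0.0513
grip_force: 65.1
```

>>> send_rows(motion="255 0 0 0 0 0 0;255 0 0 0 0 0 0")

```text
time: 48.1
eef_pos: [0.4619, -0.2963, 0.2557]
eef_rot: [[-0.957, 0.292, -0.001], [0.292, 0.957, 0.002], [0.002, 0.001, -1.0]]
ft_force: [0.1, 0.8, -4.8]
grip_width: 0.0512
grip_force: 65.1
```

>>> send_rows(motion="255 0 0 -30 0 0 0;255 0 0 -40 0 0 0;255 0 0 -40 0 0 0;255 0 0 -20 0 0 0;255 0 0 -6 0 0 0")

```text
time: 48.6
eef_pos: [0.4614, -0.2951, 0.1179]
eef_rot: [[-0.957, 0.29, -0.004], [0.29, 0.957, 0.003], [0.005, 0.002, -1.0]]
ft_force: [-0.5, -0.1, -4.7]
grip_width: 0.0511
grip_force: 65.1
```

>>> send_rows(motion="255 0 0 -4 0 0 0;255 0 0 -2 0 0 0;255 0 0 -1 0 0 0;255 0 0 0 0 0 0;255 0 0 0 0 0 0")

```text
time: 49.1
eef_pos: [0.4637, -0.2978, 0.1152]
eef_rot: [[-0.956, 0.292, 0.003], [0.292, 0.956, 0.0], [-0.003, 0.001, -1.0]]
ft_force: [-1.2, 3.0, 6.5]
grip_width: 0.0509
grip_force: 66.1
```

Contact is made. I'll release, rise, move clear and check.

>>> send_rows(motion="200 0 0 0 0 0 0;100 0 0 0 0 0 0;0 0 0 0 0 0 0;0 0 0 0 0 0 0;0 0 0 0 0 0 0")

```text
time: 49.6
eef_pos: [0.4626, -0.298, 0.1134]
eef_rot: [[-0.956, 0.293, 0.0], [0.293, 0.956, -0.001], [-0.001, -0.0, -1.0]]
ft_force: [0.1, -0.3, -1.2]
grip_width: 0.0855
grip_force: 0.0
```

>>> send_rows(motion="0 0 0 10 0 0 0;0 0 0 30 0 0 0;0 0 0 40 0 0 0;0 0 0 40 0 0 0;0 0 0 23 0 0 0")

```text
time: 50.1
eef_pos: [0.4631, -0.2989, 0.2599]
eef_rot: [[-0.956, 0.293, 0.004], [0.293, 0.956, -0.002], [-0.004, -0.001, -1.0]]
ft_force: [0.6, 0.4, -0.5]
grip_width: 0.0856
grip_force: 0.0
```

>>> send_rows(motion="0 0 40 0 0 0 0;0 0 45 0 0 0 0;0 0 45 0 0 0 0;0 0 45 0 0 0 0;0 0 45 0 0 0 0")

```text
time: 50.6
eef_pos: [0.4623, -0.0763, 0.257]
eef_rot: [[-0.956, 0.293, 0.001], [0.293, 0.956, 0.0], [-0.001, 0.001, -1.0]]
ft_force: [0.9, -0.5, -0.5]
grip_width: 0.0857
grip_force: 0.0
```

>>> send_rows(motion="0 0 45 0 0 0 0;0 0 45 0 0 0 0;0 0 45 0 0 0 0;0 0 45 0 0 0 0;0 0 0 0 0 0 0")

```text
time: 51.1
eef_pos: [0.4621, 0.1083, 0.2567]
eef_rot: [[-0.959, 0.283, 0.001], [0.283, 0.959, 0.002], [-0.0, 0.002, -1.0]]
ft_force: [0.1, 0.2, -0.6]
grip_width: 0.0858
grip_force: 0.0
```

>>> send_rows(motion="0 0 45 0 0 0 0;0 0 45 0 0 0 0;0 0 45 0 0 0 0;0 0 45 0 0 0 0;0 0 0 0 0 0 0")

```text
time: 51.6
eef_pos: [0.4615, 0.2883, 0.2564]
eef_rot: [[-0.959, 0.284, 0.001], [0.284, 0.959, 0.002], [-0.0, 0.002, -1.0]]
ft_force: [-0.7, -1.0, -0.5]
grip_width: 0.0856
grip_force: 0.0
```

Run:
```python
from m import *
for n,g in dict(red=(.5375,-.259),yellow=(.503,-.373),blue=(.462,-.298)).items(): print(n,cap(n,g))
obs={}
for c in D:
    R=arm.cut_out(c,'tin')[0]; r=R['region'].astype(np.uint8); cs=max(cv2.findContours(r,0,1)[0],key=cv2.contourArea); obs[c]=cen(cv2.convexHull(cs))
print('tin',fit(obs,.0257,.048,[.548,-.004,.114]))
cv2.imwrite('pics/s4.png',D['scene']['image'][:,:,::-1])
```

```text
red ((array([ 0.5372, -0.2589,  0.1161]), np.float64(0.12440302557894256)), {'top': array([388.055 , 232.4894]), 'scene': array([164.6877, 228.9442])})
yellow ((array([ 0.5022, -0.3722,  0.1177]), np.float64(0.5594914739602928)), {'top': array([436.4632, 248.4728]), 'scene': array([102.0093, 249.2649])})
blue ((array([ 0.4625, -0.2977,  0.1157]), np.float64(0.3194634154888263)), {'top': array([404.5172, 264.538 ]), 'scene': array([127.7436, 214.2388])})Traceback (most recent call last):
  File "<stdin>", line 5, in <module>
IndexError: list index out of range
```

The tubes are back within about 1 mm. I'll take a last look, then hand in.

```bash
python3 -c "
from h import *
save('scene','s4.png')"
```

```text
(no output)
```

View pics/s4.png

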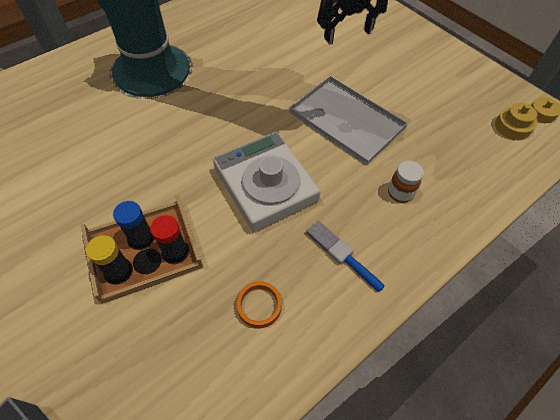

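The tubes are upright on their marks, with caps at (103, 250), (128, 214) and (165, 229). The tin is centred on the plate at (271, 172), the jar, tape and brush have not moved, and the arm is clear.

```bash
python3 -c "
from cell import arm
print(arm.hand_in())"
```

```text
the job is handed in; nothing more can be done
None
```

The job is handed in at about 52 s of the 144 s limit, with no verdict returned: the tin measured within about 1 mm of the plate's middle, all three tubes measured within about 2 mm of where they started, and the jar, tape and brush look unmoved.

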